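Turn a rigid page of the finish-sample book

TASK

At the parts counter, turn the yellow-tabbed leaf of the sample book over the spine until it lies fully flat on the other side. Push it with the fingertips only, without taking hold of it. Leave the blue-tabbed leaf lying where it is, disturb nothing else on the bench, and finish clear of the book.

Things in the scene. Friction and masses are not known exactly. Their poses are not given: they have to be found in the camera images.
- book: Open sample book on a fixed stand: base plate 190 (x) x 170 (y) x 12, blocks and paper above, out to 88 either side of the spine. Origin: centre of underside, on the bench; z up. The spine (hinge line of both leaves) runs along its x, 60 above the origin. Leaves begin on its -y side; on the +y side the paper is 58 high. Place and yaw vary.
- yellow_leaf (a joint): Angle (rad) of the yellow-tabbed leaf: 0 flat on the book's -y side, 1.571 upright, 3.142 flat on +y (end stop). Starts 0.2 to 0.5. White plate with paint chips, 4 thick, 170 along the spine, 10 to 105 from the hinge line, tab out to 140; 100 g. Stiff hinge: stays at any angle, 1 to 3 N at the tab moves it. At angle a, distance r: book y = -r cos a, z = 60 + r sin a.
- yellow_tab (a point): Centre of the yellow tab: on the leaf, 122 from the hinge line, at book x = -45. The tab is 60 wide (along the spine), sticks out 35 and is 4 thick. Moves with the leaf; at leaf angle 0 its axes are those of the book.
- blue_leaf (a joint): Hinge angle (rad) of the blue-tabbed leaf, same signs: it lies at 0, flat, its mid-plane 54 above the bench, under the yellow-tabbed leaf, held by a stiff hinge too. It has to stay there.
- blue_tab (a point): Centre of the blue tab, same size as the yellow one, 122 from the hinge line at book x = +50, 54 above the bench while flat.
- jar: Bystander, loose: closed amber jar with steel lid, radius 33, 85 high (mm). Origin: centre of its underside; not to be disturbed.
- flask: Bystander, loose: white bottle with black cap, radius 30, 170 high (mm). Origin: centre of its underside; not to be disturbed.
- mug: Bystander, loose: blue mug, radius 38, 90 high, handle on its +y side (mm). Origin: centre of its underside; not to be disturbed.
- tape_roll: Bystander, loose: cardboard-coloured tape roll lying flat, radius 45, 24 high (mm). Origin: centre of its underside; not to be disturbed.
- tape_measure: Bystander, loose: grey tape measure, 60 x 60 x 34 high (mm). Origin: centre of its underside; not to be disturbed.
- screwdriver: Bystander, loose: screwdriver with red handle, about 200 long, lying along its x axis (mm). Origin: centre of its underside; not to be disturbed.
- carton: Bystander, loose: small cardboard carton, 70 x 100 x 60 high (mm). Origin: centre of its underside; not to be disturbed.

How it is judged:
By the outcome, as a careful person would: the job done as asked, in the order asked, and still so for the second after the job is handed in, with the robot touching nothing.
It also fails if it takes over 40 s, if anything falls off the work surface, if the arm or the gripper's body presses on something with over 40 N, if the wrist force passes 120 N, or if a joint passes its speed limit or range.

ROBOT

A 7-joint arm with a two-finger parallel gripper is mounted at the origin on the work surface. World frame = base frame: x ahead of the robot, y to its left, z up, the work surface at z = 0. Lengths are in m, angles in rad, forces in N, time in s.
With the tool pointing down it reaches from about 0.425 to 1.025 m from the base axis. Payload 3.6 kg.
Tool frame: the origin (TCP) lies midway between the tips of the shut fingers; the grasp point (between the pads) lies 19 mm behind it; x points along the fingers, y is the direction in which the jaws open and shut, and the axes are right-handed (so a half turn about x gives the same grasp; the last joint's range is limited). The gripper opens to 85 mm and grips with 20 to 120 N. Pads are 22 mm wide; open, the fingers measure 114 mm over their backs; the gripper's body (76 mm by 85 mm) begins 54 mm behind the grasp point. The pads swing forward as they close: fully open they stand 13 mm farther back than shut.
Start: joints at [-1.252, 0.591, 0.048, 1.609, -0.033, 0.943, -0.034], TCP at [0.29, 0.664, 0.231] pointing down, gripper open.
Joint ranges: [-2.69, 2.69], [-0.47, 2.24], [-1.27, 1.36], [0.19, 2.51], [-1.53, 4.68], [0.08, 2.07], [-3.09, 3.09]. Speed limits (rad/s): [2.57, 2.57, 3.14, 3.14, 3.14, 3.14, 3.14].

INTERFACE

Orientations are given as a rotation vector (axis times angle).
In Python, from rig import arm gives the robot as it stands.
- The arm moves only by the tool arm_command, never from a script. Its argument "rows" is a list of rows, each an object of numbers: "tx", "ty", "tz": the shift along the tool's x, y, z in cm; "wx", "wy", "wz": the turn, a rotation vector about the tool's x, y, z in degrees. A call has 1 to 20 rows; each row shifts and turns the commanded pose from where the row before left it, along the tool's axes as they then stand; what a row does not reach is not made up. A row lasts 1/12 s, in which the tool goes at most 41.7 mm and 7.16 degrees, less where a joint would pass 70% of its speed; a pose out of reach is approached as far as the arm can. A call is refused whole if a number of a shift passes 4.17 or a number of a turn 7.16, either way. A call with a gripper value outside its range is refused whole. "jaw" is the finger opening in cm, from 0 to 8.54, set as the call begins (left out, the last holds). The fingers move at their own pace and stop on an object; "squeeze" is the grip in N (left out, the last holds). Time passes only in rows, so rows that do not move let the fingers close. It gives the time, the measured TCP pose, the force and the opening at its end, in the units of the state.
- arm.get_obs(): the state, without advancing time (a new reading comes with each control period).
- arm.snapshot(name): name is "scene" or "top" or "wrist"; returns a dict with "image" (384x512x3 uint8, red, green, blue), "fx", "fy", "cx", "cy" (pixels), "rvec" (rotation vector, rad) and "tvec" (3), from world to camera coordinates, as OpenCV has them. Camera axes: x right, y down, z forward; pixel columns grow to the right and rows downward; lengths in m; the calibration is good to about 2 mm. A picture is of the moment at which its call begins. There is no depth.
- arm.close_job(): hands the job in, once; it reports no verdict.
The state is a dict: "time_s": time; "joints": joint angles; "dq": joint speeds; "tau": joint torques, N m; "eef_pos": TCP position; "eef_rot": TCP orientation; "force": force on the tool from outside, world axes, zero at the start; "moment": the same for the moment, N m; "opening": finger opening in m.
Only numpy, scipy, OpenCV 4.12 (cv2) and the standard library are available. Lean on these libraries where they do the work, as an engineer would, in place of code of your own. Each camera call takes 0.05 s, during which the arm holds its last target.

## Working session

There is one attempt and no reset: what is moved stays moved. The work goes in short steps, Python scripts to look and compute and a tool call to move; the robot and the scene stay as the last step left them, time stands still between calls to the robot, and variables do not carry over. Pictures are saved under pics/ and viewed, and the job is handed in when it is done.

Besides the shell and the picture viewer there is one more tool, called after ">>>" as name(argument=value, ...) on one line, values as JSON. arm_command: Moves the arm, as the interface text tells. Its arguments: {"type":"object","properties":{"rows":{"type":"array","items":{"type":"object","properties":{"tx":{"type":"number"},"ty":{"type":"number"},"tz":{"type":"number"},"wx":{"type":"number"},"wy":{"type":"number"},"wz":{"type":"number"}}}},"jaw":{"type":"number"},"squeeze":{"type":"number"}},"required":["rows"]}

```bash
mkdir -p pics; ls
python3 - <<'E'
from rig import arm
import cv2,pickle
o=arm.get_obs();print({k:o[k] for k in('time_s','joints','eef_pos','eef_rot','force','opening')})
d={}
for n in("scene","top","wrist"):
    s=arm.snapshot(n);d[n]=s;cv2.imwrite(f"pics/{n}0.png",s["image"][:,:,::-1])
    print(n,s['fx'],s['cx'],s['rvec'],s['tvec'])
pickle.dump(d,open("s0.pkl","wb"))
E
```

```text
pics
{'time_s': 0.0, 'joints': array([-1.25249592,  0.59211824,  0.04828991,  1.60982055, -0.03333904,
        0.94268736, -0.03372855]), 'eef_pos': array([0.28983851, 0.66364816, 0.23014196]), 'eef_rot': array([ 0.32126404,  1.54692658, -0.32473678]), 'force': array([ 0.06780162, -0.49795448,  0.1361889 ]), 'opening': 0.08544850816041492}
scene 367.6564683578732 253.6338363417908 [ 2.06370786  1.2106553  -0.52707097] [-0.32984616 -0.24023569  1.45433807]
top 459.613850487247 254.63871823909454 [ 2.16494896 -2.10907072  0.14645681] [0.06247126 0.5394683  1.1982002 ]
wrist 275.22881014068565 255.65755732760894 [-2.40247402 -1.57452409 -0.24128246] [-0.72348544 -0.04059122  0.38064266]
```

View pics/scene0.png

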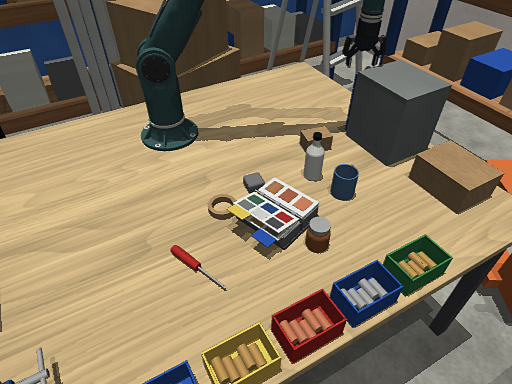

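View pics/top0.png

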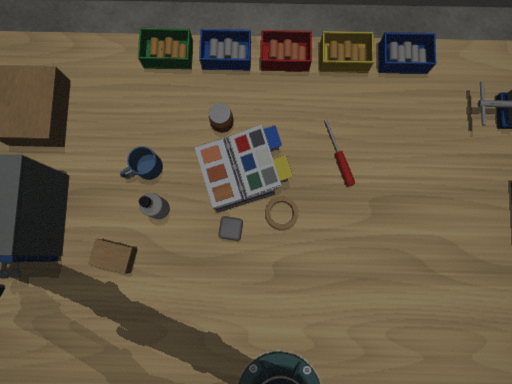

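View pics/wrist0.png

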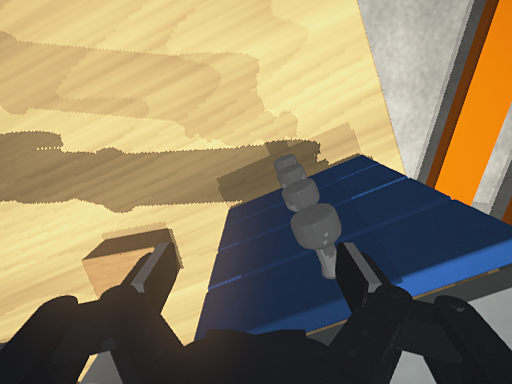

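The scene shows the book near (275,210), with the yellow tab at about (238,212) and the blue tab at (265,238). In the top view they are at (283,168) and (272,138), with jar, tape roll and tape measure around the book. Next I'll measure.

```bash
cat > h.py <<'E'
import numpy as np,cv2,pickle
from scipy.spatial.transform import Rotation as R
def cam(s):
    Rm=R.from_rotvec(np.ravel(s['rvec'])).as_matrix();t=np.ravel(s['tvec']);return Rm,t
def K(s): return np.array([[s['fx'],0,s['cx']],[0,s['fy'],s['cy']],[0,0,1.]])
def ray(s,p):
    Rm,t=cam(s);d=Rm.T@np.linalg.inv(K(s))@np.array([p[0],p[1],1.]);return -Rm.T@t,d/np.linalg.norm(d)
def plane(s,p,z):
    c,d=ray(s,p);return c+d*(z-c[2])/d[2]
def tri(s1,p1,s2,p2):
    c1,d1=ray(s1,p1);c2,d2=ray(s2,p2)
    a=np.linalg.lstsq(np.c_[d1,-d2],c2-c1,rcond=None)[0]
    A=c1+a[0]*d1;B=c2+a[1]*d2;return (A+B)/2,np.linalg.norm(A-B)
def proj(s,P):
    return cv2.projectPoints(np.atleast_2d(np.array(P,float)),np.array(s['rvec'],float),np.array(s['tvec'],float),K(s),None)[0][:,0]
def mask(s,lo,hi):
    return cv2.inRange(cv2.cvtColor(s['image'],cv2.COLOR_RGB2HSV),lo,hi)
E
python3 - <<'E'
from h import *
d=pickle.load(open('s0.pkl','rb'))
rois={'scene':(195,165,330,260),'top':(180,90,310,250)}
for n in rois:
    s=d[n];x0,y0,x1,y1=rois[n]
    for c,lo,hi in(('yel',(22,130,90),(34,255,255)),('blue',(102,150,60),(122,255,255)),('red',(0,120,60),(15,255,255))):
        m=mask(s,lo,hi);z=np.zeros_like(m);z[y0:y1,x0:x1]=m[y0:y1,x0:x1]
        k,l,st,ce=cv2.connectedComponentsWithStats(z)
        for i in range(1,k):
            if st[i,4]>25:
                r=cv2.minAreaRect(np.argwhere(l==i)[:,::-1].astype(np.float32));print(n,c,st[i],ce[i].round(1),cv2.boxPoints(r).round(1).tolist())
    im=s['image'][y0:y1,x0:x1,::-1];cv2.imwrite(f'pics/{n}_crop.png',cv2.resize(im,None,fx=4.5 if n=='scene' else 3.7,fy=4.5 if n=='scene' else 3.7,interpolation=cv2.INTER_CUBIC))
E
```

```text
scene yel [227 204  24  16 182] [238.3 211.5] [[226.1999969482422, 209.1999969482422], [231.5, 201.3000030517578], [250.1999969482422, 213.8000030517578], [244.89999389648438, 221.60000610351562]]
scene blue [261 203  18  11  89] [269.3 207.8] [[260.6000061035156, 206.6999969482422], [264.20001220703125, 200.6999969482422], [278.0, 209.0], [274.3999938964844, 215.0]]
scene blue [251 229  25  18 225] [263.4 237.4] [[250.6999969482422, 235.5], [256.70001220703125, 226.5], [275.6000061035156, 239.10000610351562], [269.6000061035156, 248.10000610351562]]
scene red [265 181  19  13 131] [274.2 187.1] [[264.8999938964844, 187.89999389648438], [276.8999938964844, 178.3000030517578], [283.29998779296875, 186.39999389648438], [271.29998779296875, 195.89999389648438]]
scene red [279 189  19  14 141] [288.1 195.1] [[279.0, 196.0], [289.0, 186.0], [297.0, 194.0], [287.0, 204.0]]
scene red [293 197  20  14 154] [302.5 203.5] [[292.5, 204.5], [303.5, 193.5], [312.0, 202.0], [301.0, 213.0]]
scene red [275 212  18  11 103] [283.6 216.7] [[274.79998779296875, 215.1999969482422], [279.0, 209.0], [292.
[... 789 characters left out ...]
438, 138.1999969482422], [244.89999389648438, 134.6999969482422], [249.5, 148.5], [239.0, 152.0]]
top red [201 146  20  17 224] [210.7 154. ] [[200.5, 150.5], [216.6999969482422, 145.10000610351562], [220.8000030517578, 157.39999389648438], [204.60000610351562, 162.8000030517578]]
top red [207 165  20  17 228] [216.5 172.8] [[206.3000030517578, 168.8000030517578], [222.89999389648438, 163.8000030517578], [226.6999969482422, 176.60000610351562], [210.1999969482422, 181.60000610351562]]
top red [213 184  20  17 229] [222.4 191.9] [[212.10000610351562, 188.1999969482422], [228.8000030517578, 183.10000610351562], [232.60000610351562, 195.60000610351562], [215.89999389648438, 200.60000610351562]]
```

View pics/scene_crop.png

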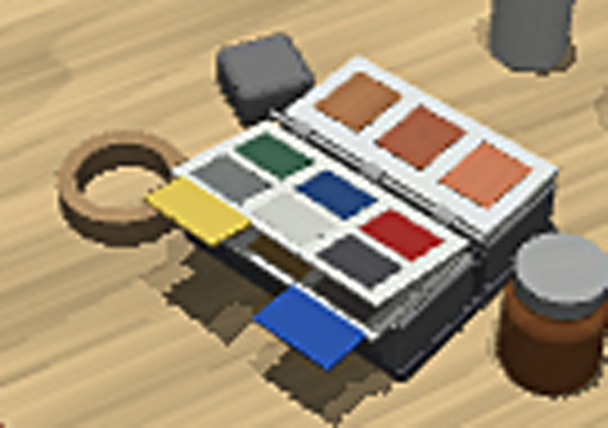

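View pics/top_crop.png

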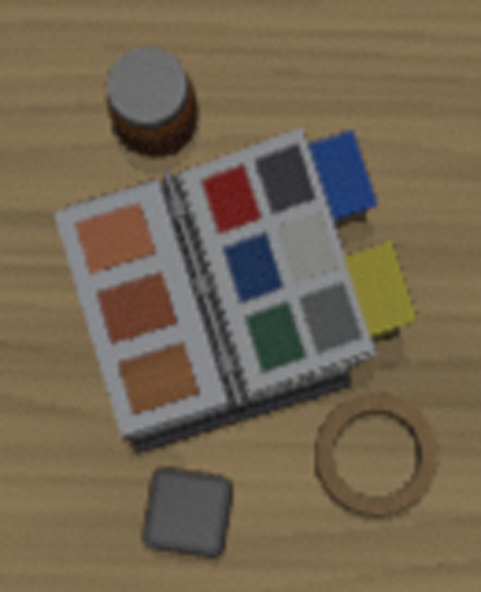

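Run:
```python
from h import *
d=pickle.load(open('s0.pkl','rb'));s,t=d['scene'],d['top']
Y,e=tri(s,(238.3,211.5),t,(282.7,167.4));print('yel',Y,e)
B,e=tri(s,(263.4,237.4),t,(272.4,137.0));print('blue',B,e, plane(t,(272.4,137),.056))
P=[tri(s,a,t,b) for a,b in(((274.2,187.1),(222.4,191.9)),((288.1,195.1),(216.5,172.8)),((302.5,203.5),(210.7,154.)))]
for p in P:print('chip',p)
Pt=[plane(t,b,.058) for b in((222.4,191.9),(216.5,172.8),(210.7,154.))];print(Pt)
v=Pt[2]-Pt[0];yaw=np.arctan2(v[1],v[0]);print('yaw',yaw,np.linalg.norm(v)/2)
# book frame: blue tab at (50,-122)
for yaw in (yaw,):
    c,sn=np.cos(yaw),np.sin(yaw);Rz=np.array([[c,-sn],[sn,c]])
    Bp=plane(t,(272.4,137),.056)
    o=Bp[:2]-Rz@[.05,-.122];print('origin',o)
    for p in Pt: print('chip in book',Rz.T@(p[:2]-o))
    y=Rz.T@(Y[:2]-o);print('yel book',y,Y[2],'angle',np.arctan2(Y[2]-.06,-y[1]))
for n,p,z in(('jar',(220,112),.085),('mug',(144,162),.09),('flask',(147,202),.17),('tape',(281,212),.024),('tm',(231,229),.034),('scr',(345,168),.02),('carton',(110,256),.06)): print(n,plane(t,p,z))
```

```text
yel [0.58814478 0.00336244 0.08862834] 0.001773055253744309
blue [0.67830232 0.03157386 0.05475295] 0.0010169968645254229 [0.67819047 0.03205941 0.056     ]
chip (array([0.52374139, 0.16066277, 0.05880541]), np.float64(0.002208048496834141))
chip (array([0.57492302, 0.17846977, 0.05876915]), np.float64(0.002032077774875469))
chip (array([0.62588385, 0.19604561, 0.05864498]), np.float64(0.002235981928435534))
[array([0.52435377, 0.16172965, 0.058     ]), array([0.57554719, 0.17945905, 0.058     ]), array([0.62658938, 0.19711615, 0.058     ])]
yaw 0.333220215519492 0.054093260582157764
origin [0.59103606 0.13099428]
chip in book [-0.05296119  0.0508557 ]
chip in book [0.00121535 0.05086513]
chip in book [0.05522533 0.0508557 ]
yel book [-0.04447906 -0.11966562] 0.08862834284962956 angle 0.2348226154306891
jar [0.73568022 0.17389447 0.085     ]
mug [0.5936469  0.36734879 0.09      ]
flask [0.47925449 0.33283114 0.17      ]
tape [0.47820357 0.0036468  0.024     ]
tm [0.42805078 0.13699357 0.034     ]
scr [ 0.60481314 -0.17043736  0.02      ]
carton [0.34797284 0.44829486 0.06      ]
```

```bash
cat >> h.py <<'E'
yaw=.333;O=np.array([.591,.131,0]);RB=R.from_euler('z',yaw).as_matrix()
def bk(p): return RB.T@(np.array(p)-O)
def wd(p): return RB@np.array(p)+O
def tool(az,tilt,sgn=1):
    az,tilt=np.radians([az,tilt]);x=np.array([np.cos(az)*np.cos(tilt),np.sin(az)*np.cos(tilt),-np.sin(tilt)])
    y=sgn*np.array([-np.sin(az),np.cos(az),0]);return np.c_[x,y,np.cross(x,y)]
def st(o=None):
    from rig import arm
    o=o or arm.get_obs();M=R.from_rotvec(o['eef_rot']).as_matrix();p=np.array(o['eef_pos'])
    print('t',round(o['time_s'],2),'p',p.round(4),'bk mm',(bk(p)*1e3).round(1),'F',np.round(o['force'],1),'open',round(o['opening'],4))
    print('toolx',M[:,0].round(3),'y',M[:,1].round(3),'az',np.degrees(np.arctan2(M[1,0],M[0,0])).round(1),'tilt',np.degrees(np.arcsin(-M[2,0])).round(1),'q',np.round(o['joints'],2))
    return p,M
def go(pw,Mg=None,o=None):
    p,M=st(o);d=M.T@(np.array(pw)-p);print('shift cm (tool axes)',(d*100).round(2))
    if Mg is not None: print('turn deg',np.degrees(R.from_matrix(M.T@Mg).as_rotvec()).round(1))
E
python3 - <<'E'
from h import *
for s in(1,-1): go(wd([-.045,-.19,.2]),tool(80,25,s))
E
```

```text
t 0.15 p [0.2899 0.6638 0.2304] bk mm [-110.4  602.   230.4] F [ 0.6  0.1 -0.4] open 0.0856
toolx [-0.001 -0.002 -1.   ] y [ 0.4    0.916 -0.002] az -110.5 tilt 89.9 q [-1.25  0.59  0.05  1.61 -0.03  0.94 -0.03]
shift cm (tool axes) [  3.14 -53.8   58.48]
turn deg [-90.9 -45.7  58. ]
t 0.15 p [0.2899 0.6638 0.2304] bk mm [-110.4  602.   230.4] F [ 0.6  0.1 -0.4] open 0.0856
toolx [-0.001 -0.002 -1.   ] y [ 0.4    0.916 -0.002] az -110.5 tilt 89.9 q [-1.25  0.59  0.05  1.61 -0.03  0.94 -0.03]
shift cm (tool axes) [  3.14 -53.8   58.48]
turn deg [67.5 54.7 43.1]
```

>>> arm_command(jaw=0, squeeze=20, rows=[{"tx": -1,"ty": -2.7,"tz": 1.2},{"tx": -1,"ty": -2.7,"tz": 1.2},{"tx": -1,"ty": -2.7,"tz": 1.2},{"tx": -1,"ty": -2.7,"tz": 1.2},{"tx": -1,"ty": -2.7,"tz": 1.2},{"tx": -1,"ty": -2.7,"tz": 1.2},{"ty": -1.8,"tz": 2.2},{"ty": -1.8,"tz": 2.2},{"ty": -1.8,"tz": 2.2},{"ty": -1.8,"tz": 2.2},{"ty": -1.8,"tz": 2.2},{"ty": -1.8,"tz": 2.2},{"ty": -1.8,"tz": 2.2},{"ty": -1.8,"tz": 2.2},{"ty": -1.8,"tz": 2.2},{"ty": -1.8,"tz": 2.2},{"ty": -1.8,"tz": 2.2},{"ty": -1.8,"tz": 2.2}])

```text
invalid input
```

Run:
```python
from h import *
go(wd([-.045,-.23,.28]),tool(80,90,-1))
```

```text
t 0.15 p [0.2899 0.6638 0.2304] bk mm [-110.4  602.   230.4] F [ 0.6  0.1 -0.4] open 0.0856
toolx [-0.001 -0.002 -1.   ] y [ 0.4    0.916 -0.002] az -110.5 tilt 89.9 q [-1.25  0.59  0.05  1.61 -0.03  0.94 -0.03]
shift cm (tool axes) [ -4.86 -56.75  61.19]
turn deg [76.4  0.1  0.1]
```

>>> arm_command(jaw=0, rows=[{"tx": -1,"ty": -2.7,"tz": 1.2,"wx": 0,"wy": 0,"wz": 0},{"tx": -1,"ty": -2.7,"tz": 1.2,"wx": 0,"wy": 0,"wz": 0}])

```text
time_s: 0.32
eef_pos: [0.2892, 0.6054, 0.2498]
eef_rot: [0.32, 1.548, -0.323]
force: [0.1, 0.2, 0.4]
opening: 0.0639
```

>>> arm_command(rows=[{"tx": -1,"ty": -2.7,"tz": 1.2,"wx": 0,"wy": 0,"wz": 0},{"tx": -1,"ty": -2.7,"tz": 1.2,"wx": 0,"wy": 0,"wz": 0},{"tx": -1,"ty": -2.7,"tz": 1.2,"wx": 0,"wy": 0,"wz": 0},{"tx": -1,"ty": -2.7,"tz": 1.2,"wx": 0,"wy": 0,"wz": 0},{"tx": 0,"ty": -1.8,"tz": 2.2,"wx": 0,"wy": 0,"wz": 0},{"tx": 0,"ty": -1.8,"tz": 2.2,"wx": 0,"wy": 0,"wz": 0},{"tx": 0,"ty": -1.8,"tz": 2.2,"wx": 0,"wy": 0,"wz": 0},{"tx": 0,"ty": -1.8,"tz": 2.2,"wx": 0,"wy": 0,"wz": 0},{"tx": 0,"ty": -1.8,"tz": 2.2,"wx": 0,"wy": 0,"wz": 0},{"tx": 0,"ty": -1.8,"tz": 2.2,"wx": 0,"wy": 0,"wz": 0},{"tx": 0,"ty": -1.8,"tz": 2.2,"wx": 0,"wy": 0,"wz": 0},{"tx": 0,"ty": -1.8,"tz": 2.2,"wx": 0,"wy": 0,"wz": 0},{"tx": 0,"ty": -1.8,"tz": 2.2,"wx": 0,"wy": 0,"wz": 0},{"tx": 0,"ty": -1.8,"tz": 2.2,"wx": 0,"wy": 0,"wz": 0},{"tx": 0,"ty": -1.8,"tz": 2.2,"wx": 0,"wy": 0,"wz": 0},{"tx": 0,"ty": -1.8,"tz": 2.2,"wx": 0,"wy": 0,"wz": 0}])

```text
time_s: 1.65
eef_pos: [0.447, 0.1821, 0.2913]
eef_rot: [0.323, 1.547, -0.323]
force: [0.7, 0.8, -0.4]
opening: 0.0
```

Run:
```python
from h import *
go(wd([-.045,-.23,.28]),tool(80,90,-1))
```

```text
t 1.65 p [0.447  0.1821 0.2913] bk mm [-119.4   95.3  291.3] F [ 0.7  0.8 -0.4] open 0.0
toolx [-0. -0. -1.] y [ 0.4    0.916 -0.   ] az -175.7 tilt 90.0 q [-0.66  0.21  0.21  2.08 -0.06  0.85  0.75]
shift cm (tool axes) [  1.12 -18.88  27.52]
turn deg [76.4 -0.   0. ]
```

>>> arm_command(rows=[{"tx": 0,"ty": -1.9,"tz": 2.75,"wx": 0,"wy": 0,"wz": 0},{"tx": 0,"ty": -1.9,"tz": 2.75,"wx": 0,"wy": 0,"wz": 0},{"tx": 0,"ty": -1.9,"tz": 2.75,"wx": 0,"wy": 0,"wz": 0},{"tx": 0,"ty": -1.9,"tz": 2.75,"wx": 0,"wy": 0,"wz": 0},{"tx": 0,"ty": -1.9,"tz": 2.75,"wx": 0,"wy": 0,"wz": 0},{"tx": 0,"ty": -1.9,"tz": 2.75,"wx": 0,"wy": 0,"wz": 0},{"tx": 0,"ty": -1.9,"tz": 2.75,"wx": 0,"wy": 0,"wz": 0},{"tx": 0,"ty": -1.9,"tz": 2.75,"wx": 0,"wy": 0,"wz": 0},{"tx": 0,"ty": -1.9,"tz": 2.75,"wx": 0,"wy": 0,"wz": 0},{"tx": 0,"ty": -1.9,"tz": 2.75,"wx": 0,"wy": 0,"wz": 0},{"tx": 0,"ty": 0,"tz": 0,"wx": 7,"wy": 0,"wz": 0},{"tx": 0,"ty": 0,"tz": 0,"wx": 7,"wy": 0,"wz": 0},{"tx": 0,"ty": 0,"tz": 0,"wx": 7,"wy": 0,"wz": 0},{"tx": 0,"ty": 0,"tz": 0,"wx": 7,"wy": 0,"wz": 0},{"tx": 0,"ty": 0,"tz": 0,"wx": 7,"wy": 0,"wz": 0},{"tx": 0,"ty": 0,"tz": 0,"wx": 7,"wy": 0,"wz": 0},{"tx": 0,"ty": 0,"tz": 0,"wx": 7,"wy": 0,"wz": 0},{"tx": 0,"ty": 0,"tz": 0,"wx": 7,"wy": 0,"wz": 0},{"tx": 0,"ty": 0,"tz": 0,"wx": 7,"wy": 0,"wz": 0},{"tx": 0,"ty": 0,"tz": 0,"wx": 7,"wy": 0,"wz": 0}])

```text
time_s: 3.32
eef_pos: [0.6225, -0.1004, 0.291]
eef_rot: [1.259, 1.177, -1.26]
force: [-0.5, -0.8, -1.0]
opening: -0.0002
```

Run:
```python
from h import *
go(wd([-.045,-.23,.28]),tool(80,25,-1))
```

```text
t 3.32 p [ 0.6225 -0.1004  0.291 ] bk mm [ -45.9 -229.   291. ] F [-0.5 -0.8 -1. ] open -0.0002
toolx [-0.001  0.    -1.   ] y [ 0.998 -0.068 -0.001] az 160.7 tilt 90.0 q [-0.35  0.47  0.64  1.79 -0.33  0.99  0.35]
shift cm (tool axes) [1.1  0.12 0.06]
turn deg [ 5.4 64.9  3.5]
```

>>> arm_command(rows=[{"tx": 0,"ty": 0,"tz": 0,"wx": 0.5,"wy": 6.5,"wz": 0.35},{"tx": 0,"ty": 0,"tz": 0,"wx": 0.5,"wy": 6.5,"wz": 0.35},{"tx": 0,"ty": 0,"tz": 0,"wx": 0.5,"wy": 6.5,"wz": 0.35},{"tx": 0,"ty": 0,"tz": 0,"wx": 0.5,"wy": 6.5,"wz": 0.35},{"tx": 0,"ty": 0,"tz": 0,"wx": 0.5,"wy": 6.5,"wz": 0.35},{"tx": 0,"ty": 0,"tz": 0,"wx": 0.5,"wy": 6.5,"wz": 0.35},{"tx": 0,"ty": 0,"tz": 0,"wx": 0.5,"wy": 6.5,"wz": 0.35},{"tx": 0,"ty": 0,"tz": 0,"wx": 0.5,"wy": 6.5,"wz": 0.35},{"tx": 0,"ty": 0,"tz": 0,"wx": 0.5,"wy": 6.5,"wz": 0.35},{"tx": 0,"ty": 0,"tz": 0,"wx": 0.5,"wy": 6.5,"wz": 0.35}])

```text
time_s: 4.15
eef_pos: [0.623, -0.102, 0.2916]
eef_rot: [2.155, 1.822, -0.466]
force: [0.4, -0.2, -0.4]
opening: 0.0001
```

Run:
```python
from h import *
from rig import arm
go(wd([-.070,-.18,.07]),tool(80,25,-1))
for n in("scene","wrist"):
    s=arm.snapshot(n);cv2.imwrite(f"pics/{n}1.png",s["image"][:,:,::-1])
```

```text
t 4.15 p [ 0.623  -0.102   0.2916] bk mm [ -46.  -230.7  291.6] F [ 0.4 -0.2 -0.4] open 0.0001
toolx [ 0.152  0.896 -0.418] y [ 0.986 -0.165  0.006] az 80.4 tilt 24.7 q [ 0.36  0.69  0.24  1.78 -1.12  1.56  1.  ]
shift cm (tool axes) [12.24 -4.66 18.73]
turn deg [ 0.5 -0.3  0.3]
```

View pics/scene1.png

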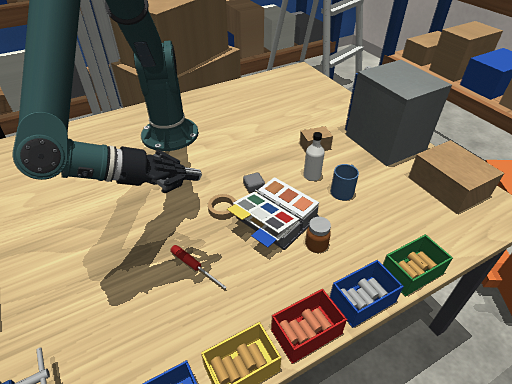

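View pics/wrist1.png

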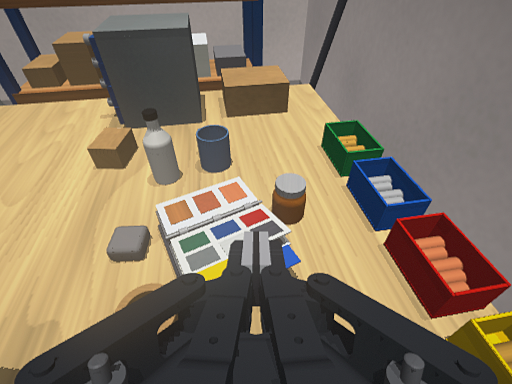

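The scene view shows the shut gripper near (190,175), pointing at the book and tilted about 25° down. The wrist view shows a clear path to the yellow tab at (213,270). I'll lower it outside the tab.

>>> arm_command(rows=[{"tx": 1.56,"ty": -0.59,"tz": 2.42,"wx": 0,"wy": 0,"wz": 0},{"tx": 1.56,"ty": -0.59,"tz": 2.42,"wx": 0,"wy": 0,"wz": 0},{"tx": 1.56,"ty": -0.59,"tz": 2.42,"wx": 0,"wy": 0,"wz": 0},{"tx": 1.56,"ty": -0.59,"tz": 2.42,"wx": 0,"wy": 0,"wz": 0},{"tx": 1.56,"ty": -0.59,"tz": 2.42,"wx": 0,"wy": 0,"wz": 0},{"tx": 1.56,"ty": -0.59,"tz": 2.42,"wx": 0,"wy": 0,"wz": 0},{"tx": 1.56,"ty": -0.59,"tz": 2.42,"wx": 0,"wy": 0,"wz": 0},{"tx": 1.56,"ty": -0.59,"tz": 2.42,"wx": 0,"wy": 0,"wz": 0},{"tx": 0,"ty": 0,"tz": 0,"wx": 0,"wy": 0,"wz": 0}])

```text
time_s: 5.0
eef_pos: [0.58, -0.0592, 0.0592]
eef_rot: [2.147, 1.831, -0.478]
force: [-0.5, 0.6, 0.5]
opening: 0.0003
```

Run:
```python
from h import *
from rig import arm
go(wd([-.045,-.12,.063]),tool(80,25,-1))
for n in("scene","wrist"):
    s=arm.snapshot(n);im=s["image"][:,:,::-1]
    if n=='scene': im=cv2.resize(im[150:270,140:340],None,fx=4,fy=4,interpolation=cv2.INTER_CUBIC)
    cv2.imwrite(f"pics/{n}2.png",im)
```

```text
t 5.0 p [ 0.58   -0.0592  0.0592] bk mm [ -72.5 -176.2   59.2] F [-0.5  0.6  0.5] open 0.0003
toolx [ 0.143  0.895 -0.423] y [ 0.987 -0.159 -0.003] az 80.9 tilt 25.0 q [ 0.37  1.    0.17  1.92 -1.22  1.34  1.38]
shift cm (tool axes) [ 5.5  -0.23 -2.99]
turn deg [ 0.2 -0.   0.9]
```

View pics/scene2.png

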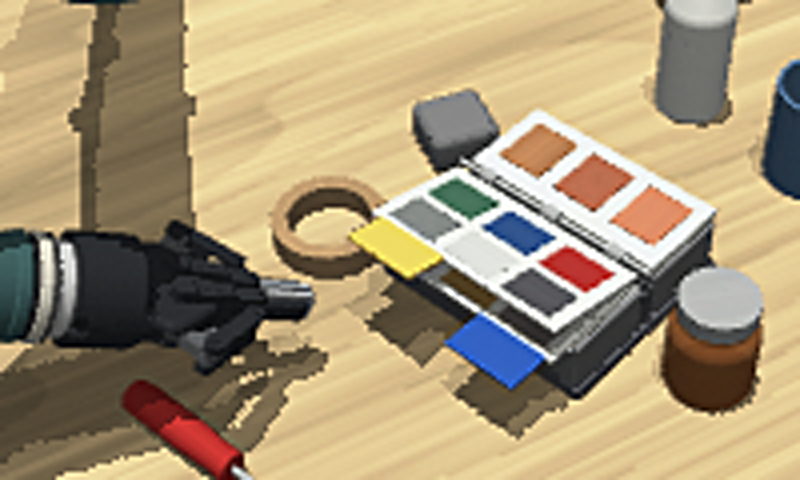

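View pics/wrist2.png

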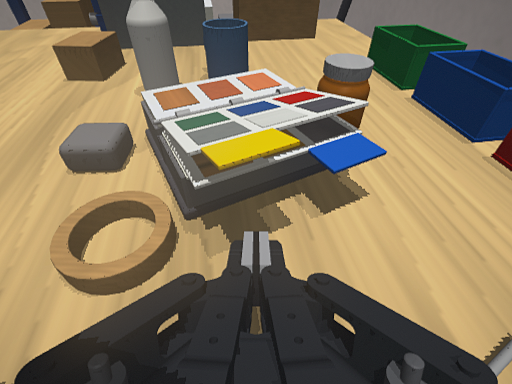

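Wrist view: the yellow tab spans (203–300, 130–168) and the fingertips at (257,245) are outside and below it. They line up with the tab and are away from the blue one, so I'll slide them under.

>>> arm_command(rows=[{"tx": 1.37,"ty": -0.06,"tz": -0.75,"wx": 0,"wy": 0,"wz": 0},{"tx": 1.37,"ty": -0.06,"tz": -0.75,"wx": 0,"wy": 0,"wz": 0},{"tx": 1.37,"ty": -0.06,"tz": -0.75,"wx": 0,"wy": 0,"wz": 0},{"tx": 1.37,"ty": -0.06,"tz": -0.75,"wx": 0,"wy": 0,"wz": 0},{"tx": 0,"ty": 0,"tz": 0,"wx": 0,"wy": 0,"wz": 0}])

```text
time_s: 5.52
eef_pos: [0.5903, 0.0056, 0.0691]
eef_rot: [2.147, 1.83, -0.465]
force: [-0.4, 0.4, 0.1]
opening: 0.0002
```

Run:
```python
from h import *
from rig import arm
p,M=st()
for n in("scene","wrist"):
    s=arm.snapshot(n);im=s["image"][:,:,::-1]
    if n=='scene': im=cv2.resize(im[150:270,140:340],None,fx=4,fy=4,interpolation=cv2.INTER_CUBIC)
    cv2.imwrite(f"pics/{n}3.png",im)
# sweep plan
prev=p;pM=M
for a in (25,40,55,70,85,100,115,130,145,160,172,180):
    tau=25 if a<=55 else min(75,25+(a-55)*50/90)
    az=80
    d=.013;r=.124
    A=np.radians(a);u=np.array([0,-np.cos(A),np.sin(A)]);n=np.array([0,np.sin(A),np.cos(A)])
    q=wd(np.array([-.045,0,.06])+r*u-d*n);Mg=tool(az,tau,-1)
    print(a,round(tau),bk(q).round(3),'shift',(pM.T@(q-prev)*100).round(2),'turn',np.degrees(R.from_matrix(pM.T@Mg).as_rotvec()).round(1))
    prev,pM=q,Mg
```

```text
t 5.52 p [0.5903 0.0056 0.0691] bk mm [ -41.7 -118.3   69.1] F [-0.4  0.4  0.1] open 0.0002
toolx [ 0.145  0.897 -0.418] y [ 0.988 -0.157  0.006] az 80.8 tilt 24.7 q [ 0.3   0.97  0.13  1.98 -1.31  1.29  1.39]
25 25 [-0.045 -0.118  0.101] shift [-1.43 -0.29 -2.81] turn [ 0.7 -0.3  0.7]
40 25 [-0.045 -0.103  0.13 ] shift [-0.08 -0.71 -3.18] turn [0. 0. 0.]
55 25 [-0.045 -0.082  0.154] shift [ 0.68 -1.05 -3.01] turn [0. 0. 0.]
70 33 [-0.045 -0.055  0.172] shift [ 1.39 -1.32 -2.63] turn [-0.  -8.3 -0. ]
85 42 [-0.045 -0.024  0.182] shift [ 1.69 -1.5  -2.34] turn [-0.  -8.3  0. ]
100 50 [-0.045  0.009  0.184] shift [ 1.99 -1.58 -2.04] turn [ 0.  -8.3 -0. ]
115 58 [-0.045  0.041  0.178] shift [ 2.29 -1.55 -1.72] turn [ 0.  -8.3  0. ]
130 67 [-0.045  0.07   0.163] shift [ 2.57 -1.42 -1.4 ] turn [ 0.  -8.3 -0. ]
145 75 [-0.045  0.094  0.142] shift [ 2.82 -1.18 -1.1 ] turn [ 0.  -8.3  0. ]
160 75 [-0.045  0.112  0.115] shift [ 3.03 -0.87 -0.81] turn [0. 0. 0.]
172 75 [-0.045  0.121  0.09 ] shift [ 2.57 -0.43 -0.12] turn [0. 0. 0.]
180 75 [-0.045  0.124  0.073] shift [ 1.72 -0.15  0.19] turn [0. 0. 0.]
```

View pics/wrist3.png

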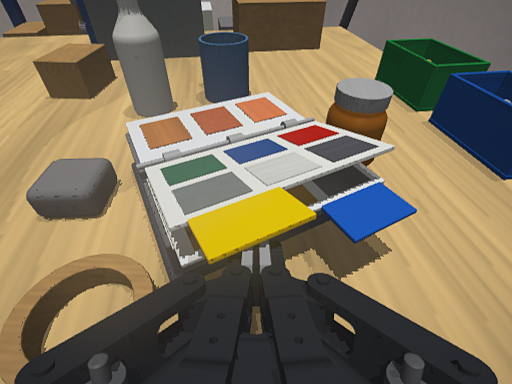

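View pics/scene3.png

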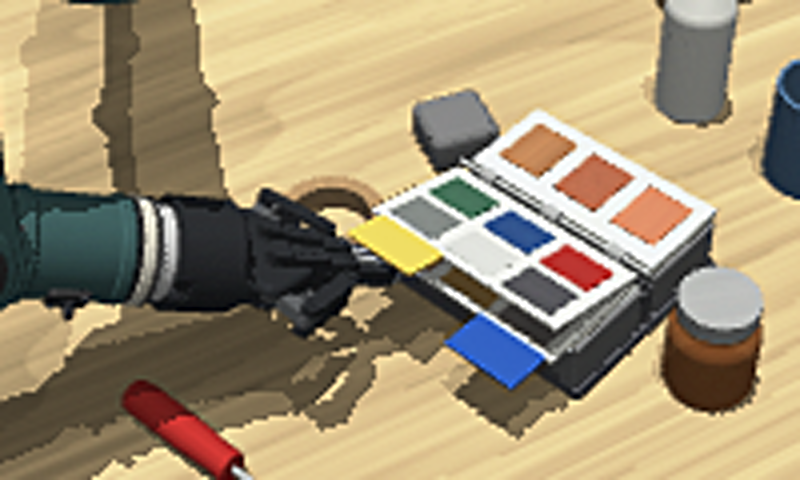

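The fingertips are under the yellow tab, hidden by it at about (260,245) in the wrist view, with no contact force. I'll start the lift.

>>> arm_command(rows=[{"tx": -0.48,"ty": -0.1,"tz": -0.94,"wx": 0,"wy": 0,"wz": 0},{"tx": -0.48,"ty": -0.1,"tz": -0.94,"wx": 0,"wy": 0,"wz": 0},{"tx": -0.48,"ty": -0.1,"tz": -0.94,"wx": 0,"wy": 0,"wz": 0},{"tx": -0.03,"ty": -0.24,"tz": -1.06,"wx": 0,"wy": 0,"wz": 0},{"tx": -0.03,"ty": -0.24,"tz": -1.06,"wx": 0,"wy": 0,"wz": 0},{"tx": -0.03,"ty": -0.24,"tz": -1.06,"wx": 0,"wy": 0,"wz": 0},{"tx": 0.23,"ty": -0.35,"tz": -1.0,"wx": 0,"wy": 0,"wz": 0},{"tx": 0.23,"ty": -0.35,"tz": -1.0,"wx": 0,"wy": 0,"wz": 0},{"tx": 0.23,"ty": -0.35,"tz": -1.0,"wx": 0,"wy": 0,"wz": 0}])

```text
time_s: 6.37
eef_pos: [0.574, 0.0341, 0.153]
eef_rot: [2.15, 1.823, -0.471]
force: [1.2, -0.6, -2.3]
opening: -0.0003
```

```bash
cat > plan.py <<'E'
from h import *
from rig import arm
import sys
def plan(angs,tag,r=.124,d=.013):
    p,M=st();prev,pM=p,M
    for a,tau in angs:
        A=np.radians(a);u=np.array([0,-np.cos(A),np.sin(A)]);n=np.array([0,np.sin(A),np.cos(A)])
        q=wd(np.array([-.045,0,.06])+r*u-d*n);Mg=tool(80,tau,-1)
        print(a,tau,'shift',(pM.T@(q-prev)*100).round(2),'turn',np.degrees(R.from_matrix(pM.T@Mg).as_rotvec()).round(1));prev,pM=q,Mg
    for n in("scene","wrist"):
        s=arm.snapshot(n);im=s["image"][:,:,::-1]
        if n=='scene': im=cv2.resize(im[110:270,140:340],None,fx=3.6,fy=3.6,interpolation=cv2.INTER_CUBIC)
        cv2.imwrite(f"pics/{n}{tag}.png",im)
E
python3 -c "
from plan import *
plan([(70,33),(85,42),(100,50),(115,58)],4)"
```

```text
t 6.37 p [0.574  0.0341 0.153 ] bk mm [-47.8 -86.  153. ] F [ 1.2 -0.6 -2.3] open -0.0003
toolx [ 0.149  0.894 -0.422] y [ 0.987 -0.163  0.005] az 80.5 tilt 24.9 q [ 0.26  0.81  0.13  2.06 -1.31  1.29  1.31]
70 33 shift [ 1.81 -1.24 -2.95] turn [ 0.5 -8.1  0.4]
85 42 shift [ 1.7  -1.5  -2.33] turn [-0. -9.  0.]
100 50 shift [ 1.98 -1.58 -2.05] turn [-0. -8. -0.]
115 58 shift [ 2.29 -1.55 -1.72] turn [ 0. -8. -0.]
```

View pics/scene4.png

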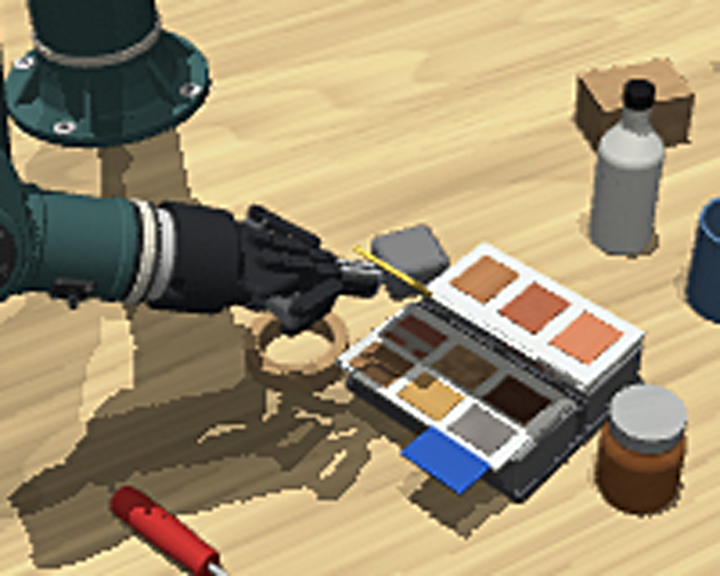

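View pics/wrist4.png

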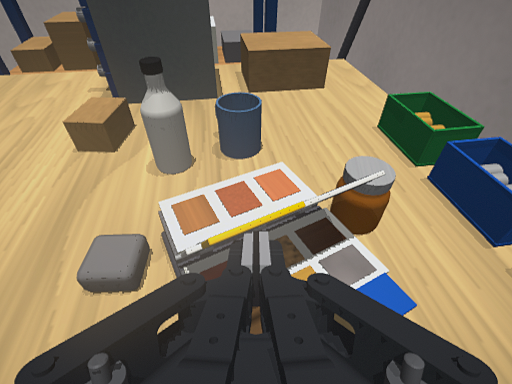

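The yellow leaf is now about 50° up, seen edge-on (yellow line near (390,270) in the scene view). The fingertip is behind the tab and the blue leaf hasn't moved. I'll carry on over the top.

>>> arm_command(rows=[{"tx": 0.6,"ty": -0.41,"tz": -0.98,"wx": 0,"wy": -2.7,"wz": 0},{"tx": 0.6,"ty": -0.41,"tz": -0.98,"wx": 0,"wy": -2.7,"wz": 0},{"tx": 0.6,"ty": -0.41,"tz": -0.98,"wx": 0,"wy": -2.7,"wz": 0},{"tx": 0.57,"ty": -0.5,"tz": -0.78,"wx": 0,"wy": -3,"wz": 0},{"tx": 0.57,"ty": -0.5,"tz": -0.78,"wx": 0,"wy": -3,"wz": 0},{"tx": 0.57,"ty": -0.5,"tz": -0.78,"wx": 0,"wy": -3,"wz": 0},{"tx": 0.66,"ty": -0.53,"tz": -0.68,"wx": 0,"wy": -2.7,"wz": 0},{"tx": 0.66,"ty": -0.53,"tz": -0.68,"wx": 0,"wy": -2.7,"wz": 0},{"tx": 0.66,"ty": -0.53,"tz": -0.68,"wx": 0,"wy": -2.7,"wz": 0},{"tx": 0.76,"ty": -0.52,"tz": -0.57,"wx": 0,"wy": -2.7,"wz": 0},{"tx": 0.76,"ty": -0.52,"tz": -0.57,"wx": 0,"wy": -2.7,"wz": 0},{"tx": 0.76,"ty": -0.52,"tz": -0.57,"wx": 0,"wy": -2.7,"wz": 0}])

```text
time_s: 7.47
eef_pos: [0.5343, 0.1548, 0.1713]
eef_rot: [1.755, 1.485, -0.975]
force: [0.8, -0.8, -0.1]
opening: 0.0001
```

```bash
python3 -c "
from plan import *
plan([(130,67),(145,75),(160,75),(172,75),(180,75)],5)"
```

```text
t 7.47 p [0.5343 0.1548 0.1713] bk mm [-45.8  41.  171.3] F [ 0.8 -0.8 -0.1] open 0.0001
toolx [ 0.09   0.518 -0.851] y [ 0.987 -0.163  0.005] az 80.2 tilt 58.3 q [-0.27  0.5   0.26  2.19 -1.18  0.73  0.8 ]
130 67 shift [ 2.02 -1.31 -1.76] turn [ 0.7 -8.7  0. ]
145 75 shift [ 2.82 -1.18 -1.12] turn [-0. -8.  0.]
160 75 shift [ 3.03 -0.87 -0.81] turn [0. 0. 0.]
172 75 shift [ 2.57 -0.43 -0.12] turn [0. 0. 0.]
180 75 shift [ 1.72 -0.15  0.19] turn [0. 0. 0.]
```

View pics/scene5.png

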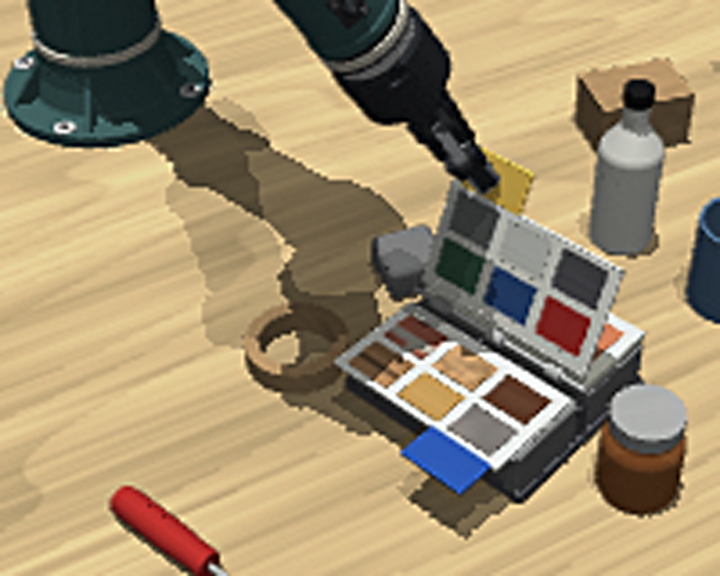

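View pics/wrist5.png

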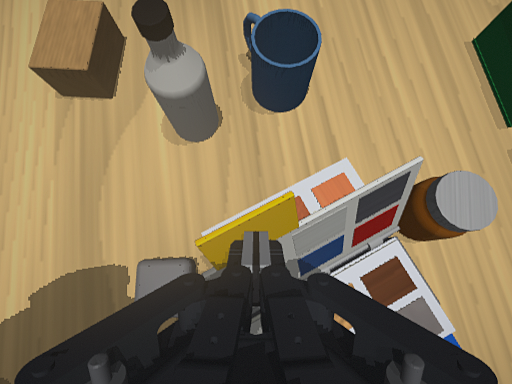

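The leaf is past upright, at roughly 115°. The fingertip is on the tab at about (257,240) in the wrist view, and the flask and jar are clear. Continuing down.

>>> arm_command(rows=[{"tx": 0.67,"ty": -0.44,"tz": -0.59,"wx": 0.2,"wy": -2.9,"wz": 0},{"tx": 0.67,"ty": -0.44,"tz": -0.59,"wx": 0.2,"wy": -2.9,"wz": 0},{"tx": 0.67,"ty": -0.44,"tz": -0.59,"wx": 0.2,"wy": -2.9,"wz": 0},{"tx": 0.94,"ty": -0.39,"tz": -0.37,"wx": 0,"wy": -2.7,"wz": 0},{"tx": 0.94,"ty": -0.39,"tz": -0.37,"wx": 0,"wy": -2.7,"wz": 0},{"tx": 0.94,"ty": -0.39,"tz": -0.37,"wx": 0,"wy": -2.7,"wz": 0},{"tx": 1.0,"ty": -0.29,"tz": -0.27,"wx": 0,"wy": 0,"wz": 0},{"tx": 1.0,"ty": -0.29,"tz": -0.27,"wx": 0,"wy": 0,"wz": 0},{"tx": 1.0,"ty": -0.29,"tz": -0.27,"wx": 0,"wy": 0,"wz": 0},{"tx": 0.86,"ty": -0.14,"tz": -0.04,"wx": 0,"wy": 0,"wz": 0},{"tx": 0.86,"ty": -0.14,"tz": -0.04,"wx": 0,"wy": 0,"wz": 0},{"tx": 0,"ty": 0,"tz": 0,"wx": 0,"wy": 0,"wz": 0}])

```text
time_s: 8.57
eef_pos: [0.5085, 0.2248, 0.0943]
eef_rot: [1.541, 1.298, -1.188]
force: [0.4, 0.3, -0.3]
opening: -0.0003
```

```bash
python3 -c "
from plan import *
plan([(180,75)],6,d=.003)"
```

```text
t 8.57 p [0.5085 0.2248 0.0943] bk mm [-47.3 115.6  94.3] F [ 0.4  0.3 -0.3] open -0.0003
toolx [ 0.041  0.254 -0.966] y [ 0.985 -0.173 -0.004] az 80.9 tilt 75.1 q [-0.6   0.59  0.31  2.19 -1.03  0.47  0.43]
180 75 shift [ 3.24 -0.19 -0.01] turn [-0.   0.1  0.2]
```

View pics/scene6.png

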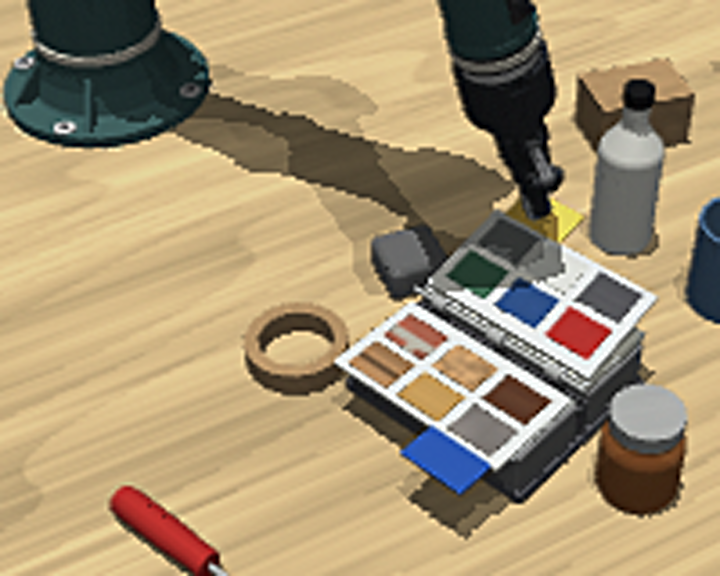

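View pics/wrist6.png

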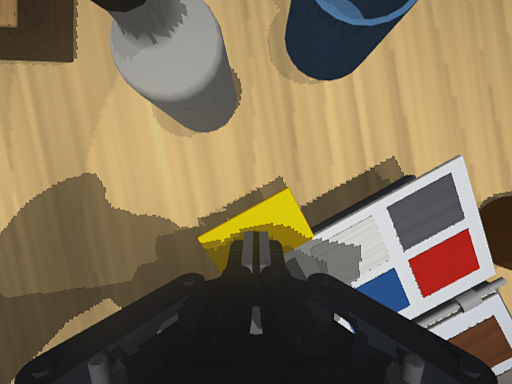

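>>> arm_command(rows=[{"tx": 0.5,"ty": -0.05,"tz": 0,"wx": 0,"wy": 0,"wz": 0},{"tx": 0.5,"ty": -0.05,"tz": 0,"wx": 0,"wy": 0,"wz": 0},{"tx": 0.5,"ty": -0.05,"tz": 0,"wx": 0,"wy": 0,"wz": 0},{"tx": 0.5,"ty": -0.05,"tz": 0,"wx": 0,"wy": 0,"wz": 0},{"tx": 0.4,"ty": 0,"tz": 0,"wx": 0,"wy": 0,"wz": 0},{"tx": 0,"ty": 0,"tz": 0,"wx": 0,"wy": 0,"wz": 0}])

```text
time_s: 9.17
eef_pos: [0.5085, 0.2324, 0.0722]
eef_rot: [1.541, 1.298, -1.185]
force: [0.0, 0.1, -0.3]
opening: 0.0
```

>>> arm_command(rows=[{"tx": 0.2,"ty": 0,"tz": 0,"wx": 0,"wy": 0,"wz": 0},{"tx": 0.2,"ty": 0,"tz": 0,"wx": 0,"wy": 0,"wz": 0},{"tx": 0,"ty": 0,"tz": 0,"wx": 0,"wy": 0,"wz": 0}])

```text
time_s: 9.42
eef_pos: [0.509, 0.2332, 0.0689]
eef_rot: [1.541, 1.297, -1.184]
force: [0.0, -0.6, -0.4]
opening: -0.0001
```

>>> arm_command(rows=[{"tx": 0.2,"ty": 0,"tz": 0,"wx": 0,"wy": 0,"wz": 0},{"tx": 0.2,"ty": 0,"tz": 0,"wx": 0,"wy": 0,"wz": 0},{"tx": 0,"ty": 0,"tz": 0,"wx": 0,"wy": 0,"wz": 0}])

```text
time_s: 9.67
eef_pos: [0.5094, 0.2342, 0.0651]
eef_rot: [1.542, 1.296, -1.184]
force: [-0.1, -0.1, 0.7]
opening: 0.0001
```

>>> arm_command(rows=[{"tx": 0.15,"ty": 0,"tz": 0,"wx": 0,"wy": 0,"wz": 0},{"tx": 0,"ty": 0,"tz": 0,"wx": 0,"wy": 0,"wz": 0}])

```text
time_s: 9.83
eef_pos: [0.5095, 0.2345, 0.064]
eef_rot: [1.542, 1.296, -1.184]
force: [-0.6, -0.9, 2.4]
opening: 0.0001
```

>>> arm_command(rows=[{"tx": 0.15,"ty": 0,"tz": 0,"wx": 0,"wy": 0,"wz": 0},{"tx": 0,"ty": 0,"tz": 0,"wx": 0,"wy": 0,"wz": 0}])

```text
time_s: 10.0
eef_pos: [0.5096, 0.2345, 0.0635]
eef_rot: [1.543, 1.297, -1.183]
force: [-1.9, -2.4, 12.2]
opening: -0.0
```

>>> arm_command(rows=[{"tx": 0.15,"ty": 0,"tz": 0,"wx": 0,"wy": 0,"wz": 0},{"tx": 0,"ty": 0,"tz": 0,"wx": 0,"wy": 0,"wz": 0}])

```text
time_s: 10.17
eef_pos: [0.5097, 0.2346, 0.0632]
eef_rot: [1.545, 1.297, -1.183]
force: [-5.7, -4.5, 21.8]
opening: -0.0001
```

The force rose to 22 N with almost no travel, so the leaf is at its end stop. Retracting.

>>> arm_command(rows=[{"tx": -0.5,"ty": 0,"tz": 0,"wx": 0,"wy": 0,"wz": 0},{"tx": -1,"ty": 0,"tz": 0,"wx": 0,"wy": 0,"wz": 0},{"tx": -2,"ty": 0,"tz": 0,"wx": 0,"wy": 0,"wz": 0},{"tx": -2.5,"ty": 0,"tz": 0,"wx": 0,"wy": 0,"wz": 0},{"tx": -2.5,"ty": 0,"tz": 0,"wx": 0,"wy": 0,"wz": 0},{"tx": -2.5,"ty": 0,"tz": 0,"wx": 0,"wy": 0,"wz": 0},{"tx": -2.5,"ty": 0,"tz": 0,"wx": 0,"wy": 0,"wz": 0},{"tx": -2.5,"ty": 0,"tz": 0,"wx": 0,"wy": 0,"wz": 0},{"tx": -2.5,"ty": 0,"tz": 0,"wx": 0,"wy": 0,"wz": 0},{"tx": -2,"ty": 0,"tz": 0,"wx": 0,"wy": 0,"wz": 0},{"tx": 0,"ty": 0,"tz": 0,"wx": 0,"wy": 0,"wz": 0}])

```text
time_s: 11.08
eef_pos: [0.5028, 0.1823, 0.2628]
eef_rot: [1.548, 1.293, -1.178]
force: [0.5, -0.4, -0.5]
opening: -0.0
```

Run:
```python
from h import *
from rig import arm
st();d={}
for n in("scene","top"):
    s=arm.snapshot(n);d[n]=s;im=s["image"][:,:,::-1]
    im=cv2.resize(im[150:270,190:340] if n=='scene' else im[80:260,100:370],None,fx=4 if n=='scene' else 2.9,fy=4 if n=='scene' else 2.9,interpolation=cv2.INTER_CUBIC)
    cv2.imwrite(f"pics/{n}7.png",im)
pickle.dump(d,open('s7.pkl','wb'))
rois={'scene':(195,140,345,260),'top':(150,90,310,270)}
for n in rois:
    s=d[n];x0,y0,x1,y1=rois[n]
    for c,lo,hi in(('yel',(22,130,60),(34,255,255)),('blue',(102,150,60),(122,255,255))):
        m=mask(s,lo,hi);z=np.zeros_like(m);z[y0:y1,x0:x1]=m[y0:y1,x0:x1]
        k,l,sx,ce=cv2.connectedComponentsWithStats(z)
        for i in range(1,k):
            if sx[i,4]>25: print(n,c,sx[i],ce[i].round(1))
print({n:proj(d[n],wd([-.045,.122,.062])).round(1) for n in d})
```

```text
t 11.08 p [0.5028 0.1823 0.2628] bk mm [-66.6  77.3 262.8] F [ 0.5 -0.4 -0.5] open -0.0
toolx [ 0.051  0.257 -0.965] y [ 0.985 -0.174  0.006] az 78.8 tilt 74.8 q [-0.78  0.32  0.61  2.11 -0.64  0.76  0.09]
scene yel [281 170  21  13 132] [291.2 176.2]
scene blue [278 191  17  11  93] [286.  196.1]
scene blue [252 229  24  18 224] [263.5 237.4]
top yel [187 186  13  23 215] [193.5 196.7]
top blue [264 126  17  23 235] [272.3 137. ]
{'scene': array([[291.2, 176.1]]), 'top': array([[195.7, 196.9]])}
```

View pics/scene7.png

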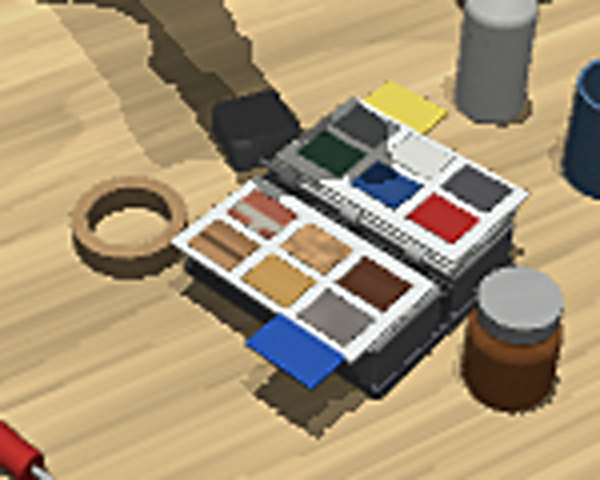

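View pics/top7.png

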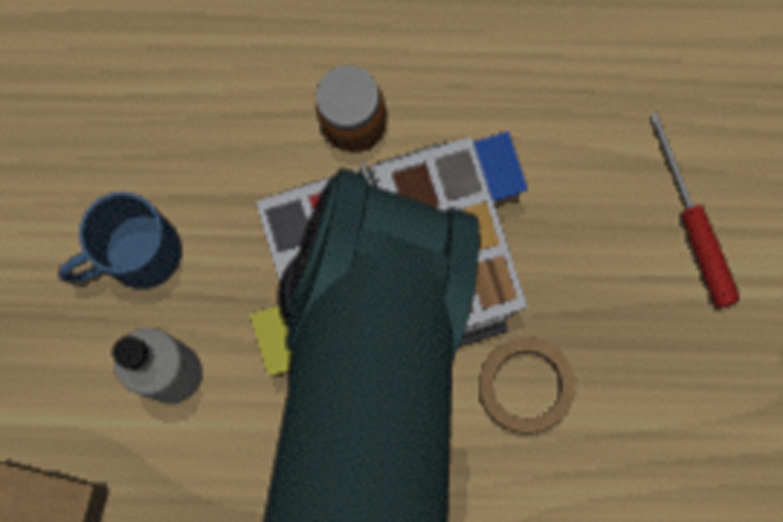

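Scene view: the yellow tab is at (291.2,176.2), and I predicted (291.2,176.1) for flat. The blue tab is still at (263.5,237.4). The bystanders haven't moved. I'll shift the arm sideways off the book.

>>> arm_command(rows=[{"tx": -1,"ty": 0,"tz": 2.5,"wx": 0,"wy": 0,"wz": 0},{"tx": -1,"ty": 0,"tz": 2.5,"wx": 0,"wy": 0,"wz": 0},{"tx": -1,"ty": 0,"tz": 2.5,"wx": 0,"wy": 0,"wz": 0},{"tx": -1,"ty": 0,"tz": 2.5,"wx": 0,"wy": 0,"wz": 0},{"tx": -1,"ty": 0,"tz": 2.5,"wx": 0,"wy": 0,"wz": 0},{"tx": -1,"ty": 0,"tz": 2.5,"wx": 0,"wy": 0,"wz": 0},{"tx": -1,"ty": 0,"tz": 2.5,"wx": 0,"wy": 0,"wz": 0},{"tx": -1,"ty": 0,"tz": 2.5,"wx": 0,"wy": 0,"wz": 0},{"tx": -1,"ty": 0,"tz": 2.5,"wx": 0,"wy": 0,"wz": 0},{"tx": -1,"ty": 0,"tz": 2.5,"wx": 0,"wy": 0,"wz": 0},{"tx": 0,"ty": 0,"tz": 0,"wx": 0,"wy": 0,"wz": 0},{"tx": 0,"ty": 0,"tz": 0,"wx": 0,"wy": 0,"wz": 0}])

```text
time_s: 12.18
eef_pos: [0.4539, -0.081, 0.29]
eef_rot: [1.543, 1.296, -1.188]
force: [-1.2, 1.2, 0.6]
opening: -0.0001
```

Run:
```python
from h import *
from rig import arm
st();d0=pickle.load(open('s0.pkl','rb'))
t=arm.snapshot("top");s=arm.snapshot("scene")
cv2.imwrite("pics/top8.png",t["image"][:,:,::-1])
for n,im,(x0,y0,x1,y1) in(('top',t,(150,90,310,270)),('scene',s,(195,140,345,260))):
    m=mask(im,(22,130,60),(34,255,255));z=np.zeros_like(m);z[y0:y1,x0:x1]=m[y0:y1,x0:x1]
    k,l,sx,ce=cv2.connectedComponentsWithStats(z)
    c=ce[1+np.argmax(sx[1:,4])];print(n,c)
    if n=='top':ct=c
P,e=tri(t,ct,s,c);print('yel bk',bk(P).round(4),e)
```

```text
t 12.18 p [ 0.4539 -0.081   0.29  ] bk mm [-198.9 -155.6  290. ] F [-1.2  1.2  0.6] open -0.0001
toolx [ 0.043  0.255 -0.966] y [ 0.985 -0.175 -0.003] az 80.5 tilt 75.0 q [-0.36  0.25  0.74  2.14 -0.53  0.94  0.54]
top [195.07612457 196.87889273]
scene [291.28571429 176.21804511]
yel bk [-0.0447  0.1232  0.0611] 0.0011021659337815985
```

View pics/top8.png

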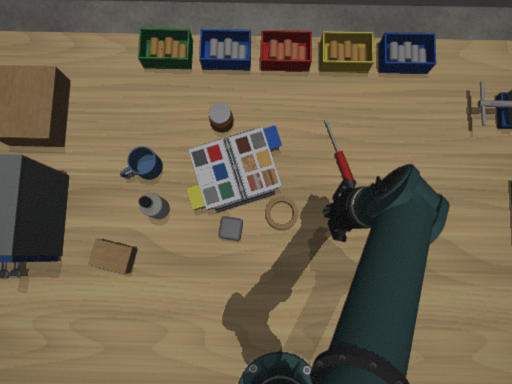

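The top view shows the yellow tab flat on the far side at (195,197). The blue tab is unmoved at (272,137), all the bystanders are where they started, and the arm is well clear.

```bash
python3 -c "
from rig import arm
print(arm.close_job())"
```

```text
the job is handed in; nothing more can be done
None
```

The yellow-tabbed leaf is turned over the spine and lies flat on the +y side. I handed the job in at about 12.3 s. I pushed it with the shut fingertips only: up from under the tab, over the spine, then down against the end stop, where the force reached about 22 N.

**Last checks:**
- **Yellow tab:** it triangulated at book (-45, 123, 61) mm. Flat would be (-45, 122, 62), so it agrees within the 2 mm calibration.
- **Blue tab:** it is at the same pixels as before the move.
- **Bystanders:** by eye, none had moved in the top view.
- **Arm:** it finished off the book at z = 0.29 m, touching nothing.

No check on the result failed or disagreed. One thing did go wrong along the way: my first move call was refused as invalid input. It gave only shifts in each row and set a squeeze value. I resent it with all six numbers per row and no squeeze.

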